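Move the snap-fit battery cover from the scrapped logger to the open one

ROBOT

A 6-joint arm with a two-finger parallel gripper is mounted at the origin on the work surface. World frame = base frame: x ahead of the robot, y to its left, z up, the work surface at z = 0. Lengths are in m, angles in degrees, forces in N, time in s.
With the tool pointing down it reaches from about 0.375 to 0.9 m from the base axis. Payload 3.1 kg.
Tool frame: the origin (TCP) lies on the centre line of the jaws, within the pads' length; the fingertips stand 17 mm ahead of it and the grasp point (between the pads) lies 2 mm behind it; z points along the fingers, y is the line along which they close (so a half turn about z gives the same grasp; the last joint's range is limited). The gripper opens to 87 mm and grips with 3 to 60 N. Pads are 19 mm wide; open, the fingers measure 117 mm over their backs; the gripper's body (75 mm by 190 mm) begins 51 mm behind the grasp point.
Start: joints at [-75.602, 30.224, 82.088, -0, 67.689, -10.227], TCP at [0.26, -0.568, 0.24] pointing down, gripper open.
Joint ranges: [-176.69, 176.69], [-43.24, 126.21], [12.49, 139.97], [-82, 262], [0, 151.66], [-163.58, 163.58]. Speed limits (degrees/s): [159.86, 159.86, 180, 180, 180, 180].

INTERFACE

Orientations are given as a 3x3 rotation matrix whose columns are the frame's x, y, z axes.
In Python, from rig import bot, imaging, finder gives the robot as it stands. The module is installed in compiled form; this text tells all that it offers.
- The arm moves only by the tool play_rows, never from a script. Its argument "motion" is a list that holds one entry, the list of rows, each a list of 6 numbers: the shift along the tool's x, y, z in fractions of the full range, 1 being 0.8 m, then the turn, a rotation vector about the tool's x, y, z in fractions of the full range, 1 being 60 degrees. In form: [[[dx, dy, dz, wx, wy, wz], ...]]. A call has 1 to 8 rows; each row is the pose to reach, as a shift and turn from the pose commanded when the call began, along the tool's axes at that moment; what a row does not reach only later rows make up. A row lasts 1/12 s, in which the tool goes at most 41.7 mm and 7.16 degrees, less where a joint would pass 70% of its speed; a pose out of reach is approached as far as the arm can. Shift and turn numbers lie between -1 and 1, and a call with a number outside is refused. A call with a gripper value outside its range is refused whole. "fingers" is the finger opening in m, from 0 to 0.087, set as the call begins (left out, the last holds). The fingers move at their own pace and stop on an object; the grip force is fixed at half the most. Time passes only in rows, so rows that repeat a pose let the fingers close. It gives the time, the measured TCP pose, the force, the opening and the grip force at its end, in the units of the state.
- bot.read_state(): the state, without advancing time (a new reading comes with each control period).
- imaging.capture(name): name is "scene" or "top" or "wrist"; returns a dict with "frame" (384x512x3 uint8, red, green, blue), "camera_matrix" (3x3 intrinsics, pixels), "R" (3x3) and "t" (3): a world point X has camera coordinates R X + t. Camera axes: x right, y down, z forward; pixel columns grow to the right and rows downward; lengths in m; the calibration is good to about 2 mm. A picture is of the moment at which its call begins. There is no depth.
- bot.hand_in(): hands the job in; it is judged then, once.
Trained networks look in the newest picture that a camera, given by its name, has taken for a name from the list of things; names that differ only in an ending like _2 or _b are one class to them, and where a whole thing is asked for, a point or a joint stands for the part that bears it (a point fixed in the world has none). Each returns a list of dicts, best first, with "confidence" (0 to 1); they miss things now and then, are a little off and sometimes report something else, mostly with a low value. They report only what shows in the picture. A call takes as long as a camera call. They do not tell look-alikes from the thing itself.
- finder.recognise(camera, name): "at" ([x, y, z] in m, in world coordinates, good to about 4 mm: the middle of the surface that is visible of it).
- finder.outline_of(camera, name): "pixels" (384x512 bool, what is visible of it).
The state is a dict: "time_s": time; "joint_positions": joint angles; "qvel": joint speeds; "tau": joint torques, N m; "position": TCP position; "tcp_rot": TCP orientation; "force": force on the tool from outside, world axes, zero at the start; "moment": the same for the moment, N m; "opening": opening from 0.0 (shut) to 1.0 (fully open); "grasp_force": force on a finger pad.
Only numpy, scipy, OpenCV 4.12 (cv2) and the standard library are available. Lean on these libraries where they do the work, as an engineer would, in place of code of your own. Each camera call takes 0.05 s, during which the arm holds its last target. There are 200 camera calls.

TASK

The closed logger unit is going to scrap, but its battery cover is still good. Squeeze the cover's two side tabs together gently and lift the cover off without wrenching the catches, then feel for the bay of the open unit, which stands loosely placed in its nest, and fit the cover there without forcing it: fully home, flat on the rim, both tabs sprung back out so that it is latched. Leave the other things on the bench where they are.

Things in the scene. Friction and masses are not known exactly. Their poses are not given: they have to be found in the camera images.
- old_unit: closed logger unit: pale grey plastic box 96 (x) x 80 (y) x 42 mm, standing fast in a black nest plate 146 x 126 mm. Origin: on the bench under the box's centre, z up; its flat top (the bay rim) is 54 mm above the bench. The cover sits on it at the start, centred, axes along the box's.
- open_nest: black nest plate 146 (x) x 126 (y) mm, fixed to the bench, origin under its centre on the bench, z up. In it stands the open unit, a box like the other, rim 54 mm above the bench, axes along the nest's, but put down with play: it lies up to 7 mm off the nest's centre in x and in y (not measured: feel or look for it). It does not shift under less than 40 N.
- bay_about (a point): point above the nest's centre at rim height; the bay is within 7 mm of it in x and y. Bay: mouth 53 mm (nest x) x 42 mm (nest y), centred in the unit's flat top, at least 24 mm deep, a round green board at its bottom. The lips along its two y sides, 4 mm thick, are what the catches hook under. A seated cover's origin is over the mouth's centre. Cover on rim: friction 0.4 to 0.75.
- cover: pale grey battery cover: block 60 (x) x 40 (y) x 22 mm, foot flange 70 x 38 x 3 mm, 84 g. Origin: centre of the underside, which rests on the rim; either way round fits. Below it: guide posts at x = +-20, y = +-14.5 mm, 14 mm long, 10 mm thick, flat-ended with a 0.8 mm chamfer, 1.5 mm play all round in the mouth, and the tabs' catches, 12 mm long. Over 30 N between cover and either unit mars them.
- tab_left (a joint): travel of the sprung ribbed tab midway along the cover's +y side: 0 = out (outer face at y = 26 mm), 0.0045 m = at its stop (y = 21.5 mm, still 1.5 mm proud of the block). It slides straight in along y: 5 N to start it, 14 N at the stop; it springs back when let go. More than 40 N on a tab cracks it.
- tab_right (a joint): the same for the tab on the cover's -y side. Out, the catches reach y = +-24 mm with their upper faces 5 mm below the underside (1 mm of play under the lips); they clear the lips once both tabs are over about 3 mm in. Then the cover lifts off or drops in without force; if it resists, it is still caught, or some posts stand on the rim beside the mouth (underside 14 mm above the rim).
- tab_left_pad (a point): middle of the outer face of the +y tab, a pad 26 mm (x) wide that spans 3 to 20 mm above the cover's underside; this point is 11.5 mm above the underside
- tab_right_pad (a point): the same for the -y tab
- pen: bystander: pen, 140 mm long, 9 mm thick, lying between the units; origin under its middle
- reel: bystander: component reel lying flat, 170 mm across, 12 mm high
- board_a: bystander: loose round green circuit board, 42 mm across, 4 mm thick
- board_b: bystander: another such board
- flux_bottle: bystander: small upright white bottle, 44 mm across, 95 mm high
- screwdriver: bystander: screwdriver lying flat, 160 mm long
Mind the look-alikes: they are no part of the job. What is shaped like the cover but black, red or yellow is not meant.

How it is judged (in metres and radians):
On the way, in this order (a step that is already met when the one before it is completed fails the run):
1. both tabs squeezed in while the cover is still seated on the closed unit (value of joint each of tab_left, tab_right above 0.003 m and distance of cover from where it was at the start of the episode below 0.005 m), for 0.1 s.
2. the cover is lifted clear of the closed unit, its underside 72 mm above the bench (height (world z) of cover above 0.072 m), for 0.1 s.
At the end, for the whole second after the job is handed in: The cover is in the open unit's bay: within 12 mm of the nest's centre and lined up with it, its underside flat on the rim (height 54 mm within 1.5 mm, tilt under 0.03 rad), both tabs sprung out to within 1.2 mm so that the catches are under the lips, at rest (horizontal distance between cover and open_nest below 0.012 m and height (world z) of cover between 0.0525 and 0.0552 m and angle between cover's own z axis and vertical below 0.03 rad and angle between the x axis of cover and the x axis of open_nest, either way round below 0.12 rad and value of joint each of tab_left, tab_right below 0.0012 m and linear speed of cover below 0.02 m/s); the robot touches nothing.
It fails at once if a tab squeezed with more than 40 N (contact force between the fingers and tab_left above 40 N or contact force between the fingers and tab_right above 40 N).
It fails at once if the cover wrenched or pressed against a unit with more than 30 N (contact force between cover and old_unit above 30 N or contact force between cover and open_nest above 30 N).
It fails at once if a bystander shifted by more than 30 mm (distance of any of pen, reel, board_a, board_b, flux_bottle, screwdriver from where it was at the start of the episode above 0.03 m).
It also fails if it takes over 72 s, if anything falls off the work surface, if the arm or the gripper's body presses on something with over 40 N, if the wrist force passes 120 N, or if a joint passes its speed limit or range.

## Working session

There is one attempt and no reset: what is moved stays moved. The work goes in short steps, Python scripts to look and compute and a tool call to move; the robot and the scene stay as the last step left them, time stands still between calls to the robot, and variables do not carry over. Pictures are saved under pics/ and viewed, at most 10 in all, crops included, and the job is handed in when it is done.

Besides the shell and the picture viewer there is one more tool, called after ">>>" by a JSON object that holds its "api" and its "payload". play_rows: Moves the arm, as the interface text tells. Its arguments: {"type":"object","properties":{"motion":{"type":"array"},"fingers":{"type":"number"}},"required":["motion"]}

```bash
mkdir -p pics
cat > h.py <<'E'
from rig import bot, imaging, finder
import numpy as np, cv2
def cap(n,save=None):
    c=imaging.capture(n)
    if save: cv2.imwrite('pics/'+save,cv2.cvtColor(c['frame'],cv2.COLOR_RGB2BGR))
    return c
def proj(c,X):
    p=c['camera_matrix']@(c['R']@np.array(X,float)+c['t']); return p[:2]/p[2]
def unproj(c,uv,z):
    d=c['R'].T@np.linalg.inv(c['camera_matrix'])@np.array([uv[0],uv[1],1.]); o=-c['R'].T@c['t']
    return o+d*(z-o[2])/d[2]
E
python3 - <<'E'
from h import *
a=cap('top','top1.png'); b=cap('scene','scene1.png')
cv2.imwrite('pics/both1.png',cv2.resize(np.hstack([cv2.imread('pics/top1.png'),cv2.imread('pics/scene1.png')]),(800,300)))
for cam,c in(('top',a),('scene',b)):
  for n in ['old_unit','open_nest','cover','tab_left_pad','pen','reel','flux_bottle','board_a','screwdriver']:
    r=finder.recognise(cam,n)
    print(cam,n,[(np.round(d['at'],3).tolist(),round(d['confidence'],2),proj(c,d['at']).round().tolist()) for d in r[:4]])
print(bot.read_state())
E
```

```text
top old_unit [([0.538, -0.168, 0.009], 0.55, [308.0, 224.0])]
top open_nest [([0.495, 0.175, 0.024], 0.61, [201.0, 231.0])]
top cover [([0.378, -0.17, 0.038], 0.78, [308.0, 272.0]), ([0.723, -0.241, 0.037], 0.7, [332.0, 168.0]), ([0.548, -0.173, 0.072], 0.63, [311.0, 217.0]), ([0.385, -0.052, 0.035], 0.6, [270.0, 268.0])]
top tab_left_pad []
top pen []
top reel [([0.788, 0.018, 0.005], 0.85, [255.0, 149.0]), ([0.495, 0.176, 0.024], 0.54, [201.0, 231.0])]
top flux_bottle [([0.423, -0.356, 0.066], 0.57, [369.0, 260.0]), ([0.49, 0.175, 0.025], 0.37, [201.0, 233.0])]
top board_a [([0.754, -0.103, 0.006], 0.67, [290.0, 160.0])]
top screwdriver [([0.57, 0.352, 0.023], 0.63, [149.0, 206.0]), ([0.495, 0.175, 0.026], 0.59, [201.0, 231.0])]
scene old_unit [([0.582, -0.154, 0.024], 0.9, [209.0, 194.0])]
scene open_nest [([0.522, 0.178, 0.024], 0.97, [332.0, 198.0]), ([0.547, 0.002, 0.008], 0.55, [267.0, 197.0])]
scene cover [([0.743, -0.234, 0.037], 0.89, [160.0, 234.0]), ([0.558, -0.166, 0.074], 0.83, [206.0, 175.0]), ([0.4, -0.052, 0.041], 0.61, [259.0, 149.0]), ([0.396, -0.168, 0.035], 0.56,
[... 498 characters left out ...]
579703e-04,
        6.76886603e+01, -1.02286185e+01]), 'qvel': array([ 0.00834605, -0.04682051,  0.07792789,  0.06726272,  0.03985143,
        0.02400584]), 'tau': array([ 1.40777911e-04, -4.40026081e+01, -1.76988637e+01,  6.33585057e-02,
        5.03789191e-02, -5.26977800e-06]), 'position': array([ 0.2604527 , -0.56811325,  0.23956798]), 'tcp_rot': array([[ 9.09036714e-01,  4.16716033e-01,  4.04379937e-06],
       [ 4.16716033e-01, -9.09036714e-01, -2.43596769e-05],
       [-6.47510584e-06,  2.38289567e-05, -1.00000000e+00]]), 'force': array([-1.31753449, -0.43749908,  0.41875023]), 'moment': array([-0.02976475, -0.02727736, -0.01103796]), 'grasp_force': 0.0, 'opening': 1.0023576017430422}
```

View pics/top1.png

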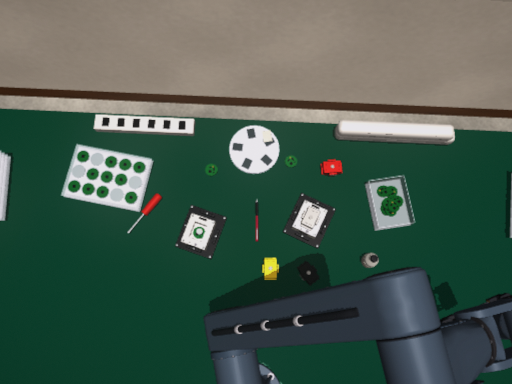

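View pics/scene1.png

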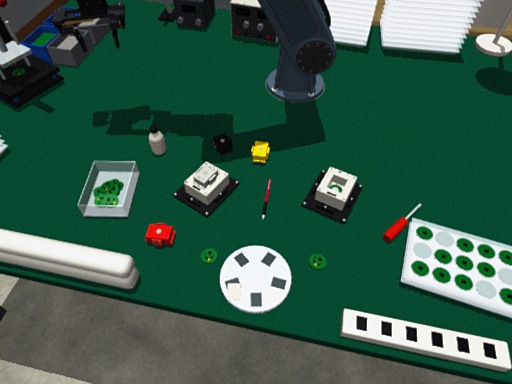

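The rows are not in the units I measure in: shifts go in shares of 0.8 m and turns go in shares of 60 degrees. I convert before sending: 0.43 m is 0.5375, -0.243 m is -0.3038.

>>> {"api": "play_rows", "payload": {"motion": [[[0.5375,-0.3038,-0.05,0,0,0],[0.5375,-0.3038,-0.05,0,0,0],[0.5375,-0.3038,-0.05,0,0,0],[0.5375,-0.3038,-0.05,0,0,0],[0.5375,-0.3038,-0.05,0,0,0],[0.5375,-0.3038,-0.05,0,0,0],[0.5375,-0.3038,-0.05,0,0,0],[0.5375,-0.3038,-0.05,0,0,0]]]}}

```text
time_s: 1.67
position: [0.4562, -0.2973, 0.2669]
tcp_rot: [[0.909, 0.416, 0.0], [0.416, -0.909, -0.0], [0.0, 0.0, -1.0]]
force: [0.3, 0.3, 0.1]
opening: 1.005
grasp_force: 0.0
```

Scaled: 0.14 m is 0.175, -0.08 m is -0.1.

>>> {"api": "play_rows", "payload": {"motion": [[[0.175,-0.1,-0.0125,0,0,0],[0.175,-0.1,-0.0125,0,0,0],[0.175,-0.1,-0.0125,0,0,0],[0.175,-0.1,-0.0125,0,0,0],[0.175,-0.1,-0.0125,0,0,0],[0.175,-0.1,-0.0125,0,0,0]]]}}

```text
time_s: 2.17
position: [0.5501, -0.1661, 0.2766]
tcp_rot: [[0.907, 0.421, 0.0], [0.421, -0.907, -0.001], [0.0, 0.001, -1.0]]
force: [0.1, -0.8, 0.4]
opening: 0.999
grasp_force: 0.0
```

Run:
```python
from h import *
s=bot.read_state(); print(s['position'])
c=cap('wrist','w1.png')
print('cam pos',-c['R'].T@c['t'], 'in tool', s['tcp_rot'].T@(-c['R'].T@c['t']-s['position']),'fwd',c['R'][2])
for n in ['old_unit','cover','tab_left_pad','tab_right_pad']:
    print(n,[(np.round(d['at'],3).tolist(),round(d['confidence'],2),proj(c,d['at']).round().tolist()) for d in finder.recognise('wrist',n)[:4]])
```

```text
[ 0.55013677 -0.16608077  0.27660651]
cam pos [ 0.62736023 -0.1306434   0.42123218] in tool [ 0.0849807   0.00042611 -0.14461657] fwd [-0.27903672 -0.1291394  -0.95155742]
old_unit [([0.575, -0.164, 0.01], 0.73, [263.0, 136.0])]
cover [([0.731, -0.236, 0.033], 0.85, [387.0, 34.0]), ([0.403, -0.052, 0.031], 0.76, [126.0, 224.0]), ([0.396, -0.164, 0.035], 0.74, [205.0, 263.0]), ([0.554, -0.169, 0.076], 0.57, [260.0, 165.0])]
tab_left_pad [([0.56, -0.151, 0.072], 0.74, [247.0, 152.0]), ([0.392, -0.072, 0.034], 0.63, [138.0, 238.0]), ([0.712, -0.246, 0.034], 0.46, [387.0, 56.0])]
tab_right_pad [([0.563, -0.146, 0.072], 0.73, [244.0, 147.0]), ([0.548, -0.192, 0.071], 0.69, [276.0, 177.0]), ([0.4, -0.182, 0.034], 0.67, [219.0, 265.0]), ([0.393, -0.026, 0.033], 0.57, [104.0, 224.0])]
```

View pics/w1.png

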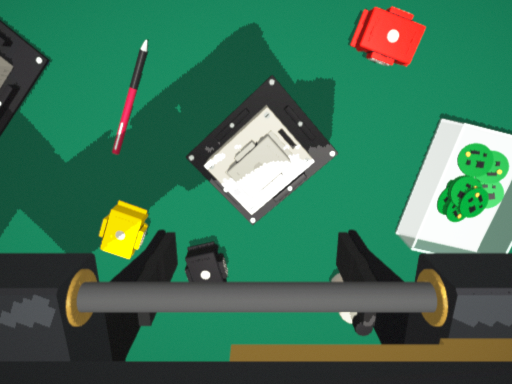

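```bash
cat >> h.py <<'E'
def rect(c,ctr,half,z,ppm=2000.):
    # image x = world x, image y = world y (down), metres*ppm
    n=int(2*half*ppm); K,R,t=c['camera_matrix'],c['R'],c['t']
    x0,y0=ctr[0]-half,ctr[1]-half
    H=K@np.column_stack([R[:,0]/ppm,R[:,1]/ppm,R@np.array([x0,y0,z])+t])
    return cv2.warpPerspective(c['frame'],np.linalg.inv(H),(n,n))
def fitrect(mask,ctr,half,ppm=2000.):
    mask=cv2.morphologyEx(mask.astype(np.uint8),cv2.MORPH_OPEN,np.ones((7,7)))
    cs,_=cv2.findContours(mask,cv2.RETR_EXTERNAL,cv2.CHAIN_APPROX_NONE)
    k=max(cs,key=cv2.contourArea); (p,q),wh,a=cv2.minAreaRect(k)
    return (np.array([p,q])/ppm+np.array(ctr)-half).round(4),(np.array(wh)/ppm*1e3).round(1),round(a,2)
E
python3 - <<'E'
from h import *
c=cap('wrist'); ctr=(.553,-.169); h=.1
out=[]
for z,f in ((.012,'plate'),(.054,'top'),(.076,'cov')):
    im=rect(c,ctr,h,z); out.append(im)
    g=im.astype(int)
    notgreen=~((g[...,1]-g[...,0]>25))
    w=im.min(2)>110
    print(f,fitrect(notgreen,ctr,h),fitrect(w,ctr,h))
cv2.imwrite('pics/r1.png',cv2.resize(np.hstack([o[...,::-1] for o in out[1:]]),(800,400)))
E
```

```text
plate (array([ 0.553 , -0.1717]), array([124.8, 144.6]), 67.13) (array([ 0.5399, -0.1721]), array([ 93.5, 114.3]), 67.1)
top (array([ 0.5605, -0.1678]), array([112. , 129.8]), 67.07) (array([ 0.5489, -0.1683]), array([ 83.8, 102.3]), 67.09)
cov (array([ 0.5644, -0.1659]), array([105.2, 122. ]), 67.09) (array([ 0.5534, -0.1662]), array([78.8, 96.4]), 67.12)
```

View pics/r1.png

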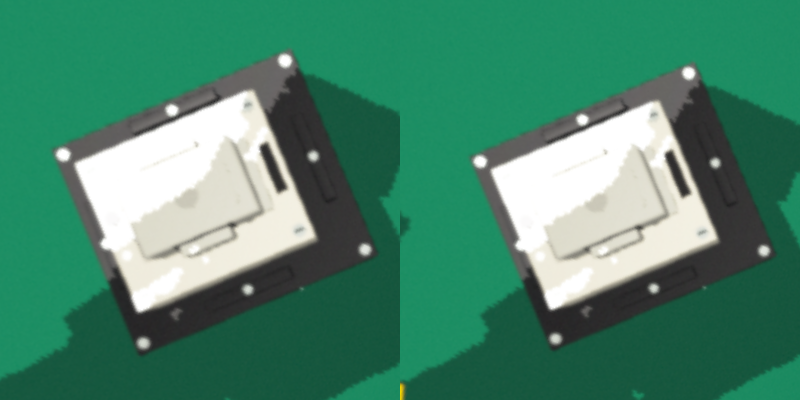

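Scaled: 0.107 m is 0.1338, 0.006 m is 0.0075, 47.8 degrees is 0.7967.

>>> {"api": "play_rows", "payload": {"motion": [[[0,0.0075,0.0375,0,0,0.1167],[0,0.0075,0.075,0,0,0.2333],[0,0.0075,0.1125,0,0,0.35],[0,0.0075,0.1338,0,0,0.4667],[0,0.0075,0.1338,0,0,0.5833],[0,0.0075,0.1338,0,0,0.7],[0,0.0075,0.1338,0,0,0.7967],[0,0.0075,0.1338,0,0,0.7967]]]}}

```text
time_s: 3.13
position: [0.5512, -0.1745, 0.1692]
tcp_rot: [[0.918, -0.397, -0.0], [-0.397, -0.918, 0.0], [-0.001, 0.0, -1.0]]
force: [0.3, -0.7, -1.1]
opening: 0.998
grasp_force: 0.0
```

Run:
```python
from h import *
s=bot.read_state(); print(s['position'],s['tcp_rot'].round(4),s['joint_positions'].round(1))
c=cap('wrist','w2.png'); ctr=(.553,-.172); h=.09
for z,f in ((.008,'plate'),(.012,'plate'),(.054,'top')):
    im=rect(c,ctr,h,z); g=im.astype(int)
    print(f,fitrect(~(g[...,1]-g[...,0]>25),ctr,h),fitrect(im.min(2)>110,ctr,h))
big=rect(c,ctr,.04,.076,10000.)[...,::-1]
cv2.imwrite('pics/r2.png',np.hstack([cv2.resize(big,(400,400)),cv2.resize(c['frame'][...,::-1],(400,400))]))
for n in ['cover','tab_left_pad']:
    print(n,[(np.round(d['at'],4).tolist(),round(d['confidence'],2)) for d in finder.recognise('wrist',n)[:3]])
```

```text
[ 0.55123617 -0.1745439   0.16916863] [[ 9.179e-01 -3.969e-01 -5.000e-04]
 [-3.969e-01 -9.179e-01  2.000e-04]
 [-5.000e-04  0.000e+00 -1.000e+00]] [-28.6  31.8  92.8  -0.   55.4  84.8]
plate (array([ 0.5512, -0.1715]), array([126.3, 148.7]), 67.01) (array([ 0.5389, -0.1634]), array([ 96.4, 120.9]), 66.8)
plate (array([ 0.5522, -0.1721]), array([124.8, 146.8]), 67.07) (array([ 0.5401, -0.1639]), array([ 95.1, 119.3]), 66.8)
top (array([ 0.563 , -0.1771]), array([107.4, 126.2]), 67.07) (array([ 0.5526, -0.1702]), array([ 81.9, 102.7]), 66.8)
cover [([0.3916, -0.1717, 0.0388], 0.88), ([0.5529, -0.1721, 0.0757], 0.87), ([0.545, -0.1938, 0.0741], 0.72)]
tab_left_pad [([0.5623, -0.1535, 0.0705], 0.78), ([0.3977, -0.0726, 0.0232], 0.5)]
```

View pics/r2.png

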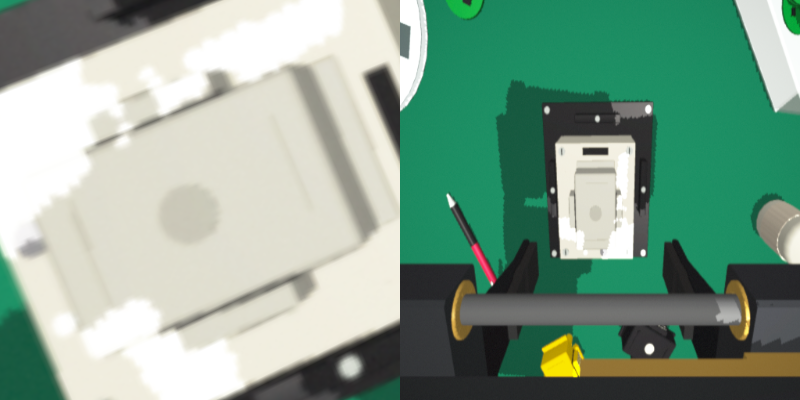

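Scaled: 0.054 m is 0.0675, 0.027 m is 0.0338, -0.4 degrees is -0.0067.

>>> {"api": "play_rows", "payload": {"motion": [[[0,-0.0038,0.0338,0,0,-0.0067],[0,-0.0038,0.0675,0,0,-0.0067],[0,-0.0038,0.0675,0,0,-0.0067],[0,-0.0038,0.0675,0,0,-0.0067]]]}}

```text
time_s: 3.62
position: [0.5518, -0.1703, 0.1145]
tcp_rot: [[0.922, -0.386, -0.003], [-0.386, -0.922, 0.002], [-0.004, -0.0, -1.0]]
force: [0.3, -0.2, 0.9]
opening: 1.001
grasp_force: 0.0
```

Run:
```python
from h import *
s=bot.read_state(); print(s['position'],s['tcp_rot'].round(4))
c=cap('wrist','w3.png')
for n in ['cover','tab_left_pad','tab_right_pad']:
    print(n,[(np.round(d['at'],4).tolist(),round(d['confidence'],2)) for d in finder.recognise('wrist',n)[:3]])
T=s['tcp_rot'];p=s['position']
print(proj(c,p+T@[0,.03,.01]),proj(c,p+T@[0,-.03,.01]))
cv2.imwrite('pics/w3c.png',cv2.resize(c['frame'][130:330,140:370,::-1],(690,600),interpolation=cv2.INTER_CUBIC))
# expected cover template corners at guess
a=np.radians(-22.95);ux=np.array([np.cos(a),np.sin(a),0]);uy=np.array([-np.sin(a),np.cos(a),0])
for x,y in((30,20),(30,-20),(-30,20),(-30,-20),(13,26),(13,-26)):
    q=proj(c,np.array([.552,-.171,.076])+ux*x/1e3+uy*y/1e3 - (np.array([0,0,.002]) if abs(y)>20 else 0)); print(x,y,(q-[140,130])*3)
```

```text
[ 0.55183491 -0.17029305  0.11454762] [[ 9.223e-01 -3.864e-01 -3.200e-03]
 [-3.864e-01 -9.223e-01  1.700e-03]
 [-3.600e-03 -3.000e-04 -1.000e+00]]
cover [([0.5586, -0.1724, 0.0744], 0.89), ([0.4105, -0.1732, 0.0171], 0.85)]
tab_left_pad [([0.5651, -0.152, 0.0734], 0.84)]
tab_right_pad [([0.5457, -0.1955, 0.072], 0.77), ([0.3994, -0.1816, 0.0105], 0.62), ([0.5827, -0.1913, 0.0248], 0.44)]
[313.45451671 255.23088292] [198.30442618 255.18502634]
30 20 [247.08271825 159.63377271]
30 -20 [456.1097365  160.50899754]
-30 20 [254.97077539 433.10705471]
-30 -20 [445.37600276 433.8565535 ]
13 26 [220.20841225 238.56792545]
13 -26 [482.08151305 239.64543826]
```

View pics/w3c.png

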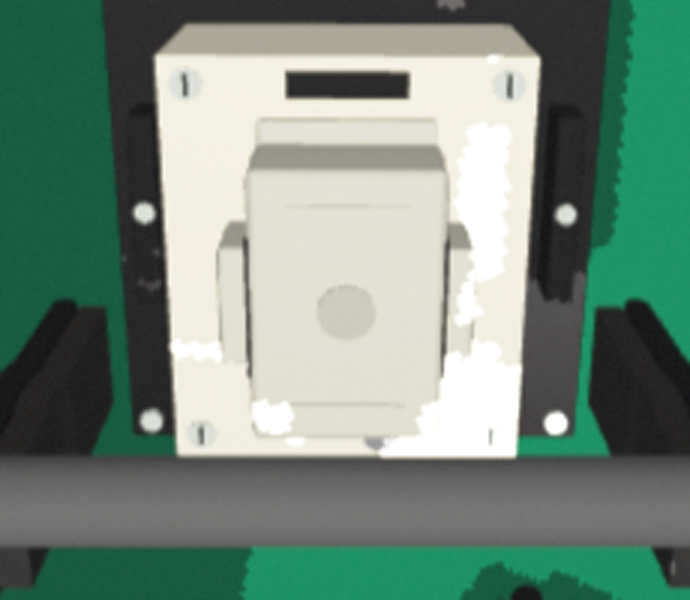

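Scaled: 0.039 m is 0.0488, -0.0007 m is -0.0009.

>>> {"api": "play_rows", "payload": {"motion": [[[-0.0013,-0.0009,0.025,0,0,0],[-0.0013,-0.0009,0.0488,0,0,0],[-0.0013,-0.0009,0.0488,0,0,0],[-0.0013,-0.0009,0.0488,0,0,0],[-0.0013,-0.0009,0.0488,0,0,0]]], "fingers": 0.056}}

```text
time_s: 4.23
position: [0.5531, -0.1701, 0.0778]
tcp_rot: [[0.922, -0.387, 0.002], [-0.387, -0.922, -0.001], [0.002, 0.0, -1.0]]
force: [0.1, -0.3, -0.2]
opening: 0.711
grasp_force: 0.0
```

>>> {"api": "play_rows", "payload": {"motion": [[[0,0,0,0,0,0],[0,0,0,0,0,0],[0,0,0,0,0,0],[0,0,0,0,0,0]]], "fingers": 0.049}}

```text
time_s: 4.57
position: [0.5531, -0.17, 0.0777]
tcp_rot: [[0.922, -0.387, 0.002], [-0.387, -0.922, -0.001], [0.002, 0.0, -1.0]]
force: [0.3, 0.2, 6.6]
opening: 0.573
grasp_force: 7.1
```

>>> {"api": "play_rows", "payload": {"motion": [[[0,0,0,0,0,0],[0,0,0,0,0,0],[0,0,0,0,0,0],[0,0,0,0,0,0]]], "fingers": 0.0465}}

```text
time_s: 4.9
position: [0.5531, -0.17, 0.0777]
tcp_rot: [[0.922, -0.387, 0.002], [-0.387, -0.922, -0.001], [0.002, 0.0, -1.0]]
force: [-1.2, 0.1, 6.0]
opening: 0.534
grasp_force: 10.0
```

>>> {"api": "play_rows", "payload": {"motion": [[[0,0,0,0,0,0],[0,0,0,0,0,0],[0,0,0,0,0,0],[0,0,0,0,0,0],[0,0,0,0,0,0]]], "fingers": 0.0438}}

```text
time_s: 5.32
position: [0.5531, -0.17, 0.0777]
tcp_rot: [[0.922, -0.387, 0.002], [-0.387, -0.922, -0.001], [0.002, 0.0, -1.0]]
force: [-0.1, 0.3, 6.6]
opening: 0.509
grasp_force: 12.7
```

Scaled: -0.004 m is -0.005, -0.002 m is -0.0025.

>>> {"api": "play_rows", "payload": {"motion": [[[0,0,-0.0013,0,0,0],[0,0,-0.0025,0,0,0],[0,0,-0.0038,0,0,0],[0,0,-0.005,0,0,0],[0,0,-0.005,0,0,0]]]}}

```text
time_s: 5.73
position: [0.5521, -0.1695, 0.0804]
tcp_rot: [[0.922, -0.387, -0.0], [-0.387, -0.922, 0.0], [-0.0, -0.0, -1.0]]
force: [-0.4, -0.6, -0.4]
opening: 0.507
grasp_force: 12.7
```

Scaled: -0.08 m is -0.1, -0.072 m is -0.09.

>>> {"api": "play_rows", "payload": {"motion": [[[0,0,-0.0075,0,0,0],[0,0,-0.0175,0,0,0],[0,0,-0.0325,0,0,0],[0,0,-0.0525,0,0,0],[0,0,-0.075,0,0,0],[0,0,-0.09,0,0,0],[0,0,-0.1,0,0,0],[0,0,-0.1,0,0,0]]]}}

```text
time_s: 6.4
position: [0.5534, -0.1702, 0.1629]
tcp_rot: [[0.922, -0.387, 0.004], [-0.387, -0.922, -0.002], [0.005, 0.0, -1.0]]
force: [0.5, -0.8, -0.4]
opening: 0.504
grasp_force: 12.7
```

Run:
```python
from h import *
s=bot.read_state(); print(s['position'],s['joint_positions'].round(1),s['force'].round(2))
w=cap('wrist','w4.png'); t=cap('top','top2.png'); c=cap('scene','scene2.png')
ctr=(.5,.175);h=.12
for nm,c_ in(('top',t),('scene',c),):
    print(nm,[(np.round(d['at'],4).tolist(),round(d['confidence'],2)) for d in finder.recognise(nm,'open_nest')[:2]])
    for z in(.01,.054):
        im=rect(c_,ctr,h,z); g=im.astype(int)
        print(z,fitrect(~(g[...,1]-g[...,0]>20),ctr,h),fitrect(im.min(2)>110,ctr,h))
cv2.imwrite('pics/p4.png',np.hstack([cv2.resize(w['frame'][...,::-1],(400,300)),cv2.resize(rect(c,ctr,h,.01)[...,::-1],(400,300))]))
```

```text
[ 0.55342246 -0.17015126  0.16286867] [-28.1  32.3  93.2   0.   54.3  84.6] [ 0.46 -0.79 -0.45]
top [([0.5123, 0.2257, 0.0107], 0.82)]
0.01 (array([0.4998, 0.157 ]), array([204. , 239.5]), 90.0) (array([0.5072, 0.2236]), array([ 20.5, 101.2]), 72.16)
0.054 (array([0.4945, 0.153 ]), array([196., 229.]), 90.0) (array([0.5   , 0.2163]), array([19.1, 98.2]), 72.28)
scene [([0.5242, 0.1784, 0.0185], 0.92)]
0.01 (array([0.4873, 0.1822]), array([128.2, 177.8]), 73.27) (array([0.4547, 0.1876]), array([ 87.8, 107.9]), 73.52)
0.054 (array([0.5239, 0.1779]), array([121.4, 168.4]), 73.33) (array([0.4931, 0.1831]), array([ 83.1, 102.3]), 73.45)
```

View pics/p4.png

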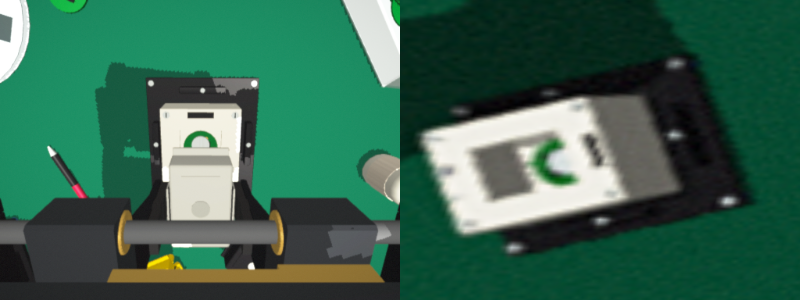

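Scaled: -0.179 m is -0.2238, -0.04 m is -0.05, -6 degrees is -0.1.

>>> {"api": "play_rows", "payload": {"motion": [[[-0.01,-0.0125,-0.0125,0,0,-0.0167],[-0.0313,-0.0375,-0.025,0,0,-0.0333],[-0.0563,-0.0675,-0.0375,0,0,-0.05],[-0.0825,-0.0988,-0.05,0,0,-0.0667],[-0.1088,-0.13,-0.05,0,0,-0.0833],[-0.135,-0.1613,-0.05,0,0,-0.1],[-0.1613,-0.1925,-0.05,0,0,-0.1],[-0.1875,-0.2238,-0.05,0,0,-0.1]]]}}

```text
time_s: 7.32
position: [0.4817, 0.0556, 0.2008]
tcp_rot: [[0.958, -0.288, -0.001], [-0.288, -0.958, 0.0], [-0.001, -0.0, -1.0]]
force: [0.3, 0.1, -0.5]
opening: 0.506
grasp_force: 12.7
```

Scaled: -0.11 m is -0.1375, -0.105 m is -0.1313.

>>> {"api": "play_rows", "payload": {"motion": [[[-0.0275,-0.0288,0,0,0,0],[-0.055,-0.0575,0,0,0,0],[-0.0825,-0.0875,0,0,0,0],[-0.1,-0.1125,0,0,0,0],[-0.1063,-0.1313,0,0,0,0],[-0.1088,-0.1375,0,0,0,0],[-0.1088,-0.1375,0,0,0,0]]]}}

```text
time_s: 7.9
position: [0.431, 0.1853, 0.2007]
tcp_rot: [[0.958, -0.285, 0.0], [-0.285, -0.958, 0.0], [0.0, -0.0, -1.0]]
force: [-0.3, -0.6, -0.9]
opening: 0.51
grasp_force: 12.7
```

Run:
```python
from h import *
s=bot.read_state(); print(s['position'],s['joint_positions'].round(1),s['force'].round(2),s['tcp_rot'].round(3))
w=cap('wrist','w5.png')
ctr=(.505,.18);h=.1
for z in(.008,.012,.054):
    im=rect(w,ctr,h,z); g=im.astype(int)
    print(z,fitrect(~(g[...,1]-g[...,0]>20),ctr,h),fitrect(im.min(2)>110,ctr,h))
cv2.imwrite('pics/p5.png',np.hstack([cv2.resize(w['frame'][...,::-1],(400,300)),cv2.resize(rect(w,ctr,.06,.054,5000)[...,::-1],(400,300))]))
```

```text
[0.43102665 0.18525878 0.20069675] [  9.6  21.7 106.3   0.   51.9 116.1] [-0.31 -0.59 -0.93] [[ 0.958 -0.285  0.   ]
 [-0.285 -0.958  0.   ]
 [ 0.    -0.    -1.   ]]
0.008 (array([0.4977, 0.1805]), array([126.1, 145.9]), 73.39) (array([0.4885, 0.1875]), array([ 95.8, 113.4]), 73.52)
0.012 (array([0.4979, 0.1803]), array([124.5, 144.2]), 73.35) (array([0.4888, 0.1872]), array([ 94.7, 112. ]), 73.5)
0.054 (array([0.4998, 0.1778]), array([108.8, 126.1]), 73.3) (array([0.4917, 0.1839]), array([82.8, 98.1]), 73.5)
```

View pics/p5.png

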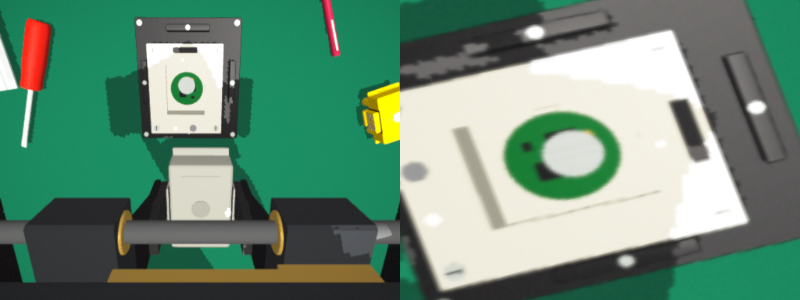

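>>> {"api": "play_rows", "payload": {"motion": [[[0.0038,-0.0075,0.0188,0,0,0],[0.0075,-0.015,0.0438,0,0,0],[0.0113,-0.02,0.0688,0,0,0],[0.0113,-0.02,0.0838,0,0,0],[0.0113,-0.02,0.0875,0,0,0],[0.0113,-0.02,0.0875,0,0,0],[0.0113,-0.02,0.0875,0,0,0]]]}}

```text
time_s: 8.53
position: [0.4453, 0.1959, 0.1307]
tcp_rot: [[0.957, -0.29, 0.0], [-0.29, -0.957, -0.0], [0.0, 0.0, -1.0]]
force: [0.2, 0.1, -0.3]
opening: 0.508
grasp_force: 12.7
```

```bash
cat >> h.py <<'E'
def toolrect(c,s,cx,cy,z,hx,hy,ppm):
    # rectify plane at tool-frame z; image up = tool +x, image right = tool +y
    T,p=s['tcp_rot'],s['position']; K,R,t=c['camera_matrix'],c['R'],c['t']
    o=p+T@np.array([cx+hx,cy-hy,z])
    H=K@np.column_stack([R@T[:,1]/ppm,-R@T[:,0]/ppm,R@o+t])
    return cv2.warpPerspective(c['frame'],np.linalg.inv(H),(int(2*hy*ppm),int(2*hx*ppm)),flags=cv2.INTER_CUBIC)
E
python3 - <<'E'
from h import *
s=bot.read_state(); print(s['position'],s['force'].round(2),s['tcp_rot'].round(4))
c=cap('wrist','w6.png')
ctr=(.492,.184);h=.1
for z in(.008,.054):
    im=rect(c,ctr,h,z); g=im.astype(int)
    print(z,fitrect(~(g[...,1]-g[...,0]>20),ctr,h),fitrect(im.min(2)>110,ctr,h))
zr=s['position'][2]-.054
A=toolrect(c,s,.05,0,zr,.0375,.025,8000)   # 600x400
B=toolrect(c,s,0,0,.0017,.0375,.025,8000)
cl=cv2.createCLAHE(4,(8,8))
f=lambda I:cl.apply(cv2.cvtColor(I,cv2.COLOR_RGB2GRAY))
cv2.imwrite('pics/p6.png',np.hstack([f(A),f(B)]))
E
```

```text
[0.44528422 0.19593616 0.13071961] [ 0.17  0.09 -0.29] [[ 9.571e-01 -2.897e-01  0.000e+00]
 [-2.897e-01 -9.571e-01 -1.000e-04]
 [ 1.000e-04  1.000e-04 -1.000e+00]]
0.008 (array([0.4709, 0.192 ]), array([133. , 204.1]), 73.18) (array([0.4619, 0.1933]), array([ 98.8, 165. ]), 73.57)
0.054 (array([0.471 , 0.2029]), array([134.6, 196.2]), 74.08) (array([0.4636, 0.1923]), array([ 81.7, 156.4]), 73.57)
```

View pics/p6.png

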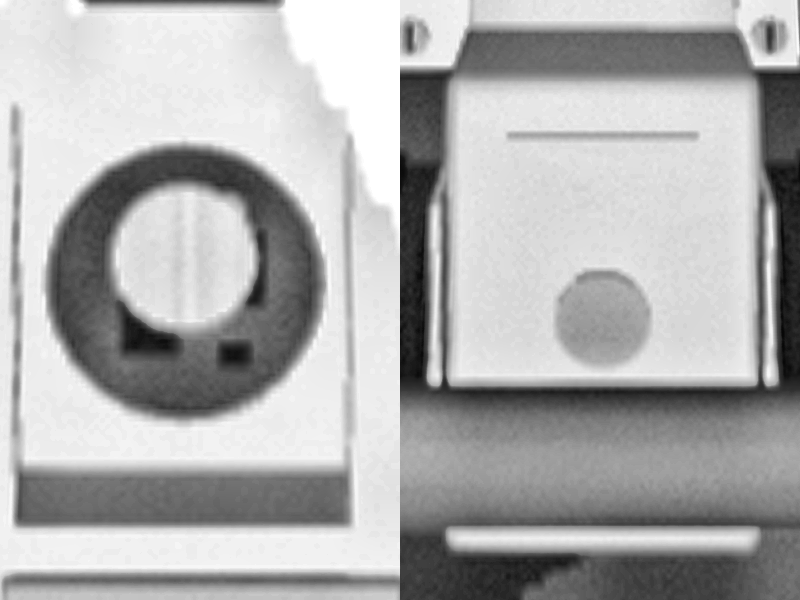

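Scaled: 0.05 m is 0.0625, -0.0023 m is -0.0029.

>>> {"api": "play_rows", "payload": {"motion": [[[0.0125,-0.0013,0,0,0,0],[0.0313,-0.0029,0,0,0,0],[0.05,-0.0029,0,0,0,0],[0.0625,-0.0029,0.0125,0,0,0],[0.0625,-0.0029,0.025,0,0,0],[0.0625,-0.0029,0.035,0,0,0],[0.0625,-0.0029,0.035,0,0,0],[0.0625,-0.0029,0.035,0,0,0]]]}}

```text
time_s: 9.25
position: [0.4915, 0.1844, 0.1013]
tcp_rot: [[0.958, -0.288, -0.004], [-0.288, -0.958, -0.001], [-0.004, 0.002, -1.0]]
force: [-0.3, 0.6, -1.2]
opening: 0.502
grasp_force: 12.7
```

Run:
```python
from h import *
s=bot.read_state(); T=np.array([[.9571,-.2897,0],[-.2897,-.9571,0],[0,0,-1]])
print(s['position'],s['force'].round(2),'target err tool', (T.T@(s['position']-np.array([.44528,.19594,.13072]))-[.05,-.0023,.028]).round(4), s['tcp_rot'].round(4))
```

```text
[0.49146939 0.18438011 0.1012751 ] [-0.26  0.62 -1.25] target err tool [-0.0024 -0.      0.0014] [[ 9.575e-01 -2.883e-01 -4.100e-03]
 [-2.883e-01 -9.575e-01 -5.000e-04]
 [-3.800e-03  1.700e-03 -1.000e+00]]
```

>>> {"api": "play_rows", "payload": {"motion": [[[0,0,0,0,0,0],[0,0,0,0,0,0],[0,0,0,0,0,0],[0,0,0,0,0,0],[0,0,0,0,0,0],[0,0,0,0,0,0]]]}}

```text
time_s: 9.75
position: [0.4935, 0.1845, 0.1027]
tcp_rot: [[0.957, -0.289, 0.0], [-0.289, -0.957, 0.0], [0.0, -0.0, -1.0]]
force: [0.1, -0.4, -1.1]
opening: 0.5
grasp_force: 12.7
```

```bash
cat > e.py <<'E'
from h import *
s=bot.read_state(); T=np.array([[.9571,-.2897,0],[-.2897,-.9571,0],[0,0,-1]])
print(s['position'],s['force'].round(2),'rel tool', (T.T@(s['position']-np.array([.44528,.19594,.13072]))).round(4), s['tcp_rot'].round(4))
E
python3 e.py
```

```text
[0.49353615 0.18450145 0.10270164] [ 0.14 -0.39 -1.12] rel tool [ 0.0495 -0.003   0.028 ] [[ 9.575e-01 -2.885e-01  5.000e-04]
 [-2.885e-01 -9.575e-01  1.000e-04]
 [ 4.000e-04 -2.000e-04 -1.000e+00]]
```

>>> {"api": "play_rows", "payload": {"motion": [[[0.0005,0.0006,0.0025,0,0,0],[0.0005,0.0006,0.0063,0,0,0],[0.0005,0.0006,0.01,0,0,0],[0.0005,0.0006,0.0125,0,0,0],[0.0005,0.0006,0.0138,0,0,0],[0.0005,0.0006,0.015,0,0,0],[0.0005,0.0006,0.0156,0,0,0],[0.0005,0.0006,0.0156,0,0,0]]]}}

```text
time_s: 10.42
position: [0.4936, 0.1838, 0.0898]
tcp_rot: [[0.957, -0.289, -0.0], [-0.289, -0.957, -0.0], [-0.0, 0.0, -1.0]]
force: [-0.3, -0.2, -1.5]
opening: 0.508
grasp_force: 12.7
```

```bash
python3 e.py
```

```text
[0.49362191 0.18384523 0.08980971] [-0.29 -0.19 -1.46] rel tool [ 0.0498 -0.0024  0.0409] [[ 9.575e-01 -2.886e-01 -3.000e-04]
 [-2.886e-01 -9.575e-01 -0.000e+00]
 [-2.000e-04  1.000e-04 -1.000e+00]]
```

Scaled: 0.006 m is 0.0075, 0.005 m is 0.0063.

>>> {"api": "play_rows", "payload": {"motion": [[[0,0,0.0013,0,0,0],[0,0,0.0025,0,0,0],[0,0,0.0038,0,0,0],[0,0,0.005,0,0,0],[0,0,0.0063,0,0,0],[0,0,0.0075,0,0,0],[0,0,0.0075,0,0,0]]]}}

```text
time_s: 11.0
position: [0.4936, 0.1838, 0.0838]
tcp_rot: [[0.957, -0.289, -0.0], [-0.289, -0.957, -0.0], [-0.0, 0.0, -1.0]]
force: [-0.1, 0.2, -0.7]
opening: 0.505
grasp_force: 12.7
```

Scaled: 0.005 m is 0.0063, 0.004 m is 0.005.

>>> {"api": "play_rows", "payload": {"motion": [[[0,0,0.0013,0,0,0],[0,0,0.0025,0,0,0],[0,0,0.0038,0,0,0],[0,0,0.005,0,0,0],[0,0,0.0063,0,0,0],[0,0,0.0063,0,0,0]]]}}

```text
time_s: 11.5
position: [0.4936, 0.1838, 0.0787]
tcp_rot: [[0.957, -0.289, -0.0], [-0.289, -0.957, -0.0], [-0.0, 0.0, -1.0]]
force: [-0.0, -0.3, -0.9]
opening: 0.503
grasp_force: 12.7
```

Scaled: 0.0013 m is 0.0016, 0.001 m is 0.0013.

>>> {"api": "play_rows", "payload": {"motion": [[[0,0,0.0006,0,0,0],[0,0,0.0013,0,0,0],[0,0,0.0016,0,0,0],[0,0,0.0016,0,0,0],[0,0,0.0016,0,0,0]]]}}

```text
time_s: 11.92
position: [0.4937, 0.1838, 0.0777]
tcp_rot: [[0.957, -0.289, 0.0], [-0.289, -0.957, 0.0], [0.0, -0.0, -1.0]]
force: [0.7, 0.6, 0.4]
opening: 0.511
grasp_force: 12.7
```

Scaled: 0.0008 m is 0.001, 0.0005 m is 0.0006.

>>> {"api": "play_rows", "payload": {"motion": [[[0,0,0.0006,0,0,0],[0,0,0.001,0,0,0],[0,0,0.001,0,0,0],[0,0,0.001,0,0,0]]]}}

```text
time_s: 12.25
position: [0.4939, 0.1839, 0.0776]
tcp_rot: [[0.957, -0.289, 0.001], [-0.289, -0.957, 0.0], [0.001, -0.0, -1.0]]
force: [-0.9, 0.5, 4.7]
opening: 0.509
grasp_force: 12.7
```

>>> {"api": "play_rows", "payload": {"motion": [[[0,0,0,0,0,0],[0,0,0,0,0,0],[0,0,0,0,0,0]]], "fingers": 0.049}}

```text
time_s: 12.5
position: [0.4938, 0.1839, 0.0776]
tcp_rot: [[0.957, -0.289, 0.001], [-0.289, -0.957, 0.0], [0.001, -0.0, -1.0]]
force: [-1.1, -0.3, 4.7]
opening: 0.558
grasp_force: 8.3
```

>>> {"api": "play_rows", "payload": {"motion": [[[0,0,0,0,0,0],[0,0,0,0,0,0],[0,0,0,0,0,0],[0,0,0,0,0,0],[0,0,0,0,0,0]]], "fingers": 0.07}}

```text
time_s: 12.92
position: [0.4936, 0.1838, 0.0767]
tcp_rot: [[0.957, -0.289, -0.0], [-0.289, -0.957, -0.0], [-0.0, 0.0, -1.0]]
force: [-0.5, -0.7, -0.3]
opening: 0.784
grasp_force: 0.0
```

Scaled: -0.08 m is -0.1, -0.06 m is -0.075.

>>> {"api": "play_rows", "payload": {"motion": [[[0,0,-0.0125,0,0,0],[0,0,-0.0375,0,0,0],[0,0,-0.075,0,0,0],[-0.025,0,-0.1,0,0,0],[-0.05,0,-0.1,0,0,0],[-0.075,0,-0.1,0,0,0],[-0.075,0,-0.1,0,0,0],[-0.075,0,-0.1,0,0,0]]]}}

```text
time_s: 13.58
position: [0.4358, 0.2014, 0.1575]
tcp_rot: [[0.958, -0.287, 0.001], [-0.287, -0.958, -0.0], [0.001, -0.0, -1.0]]
force: [0.1, 0.8, 0.1]
opening: 0.8
grasp_force: 0.0
```

Run:
```python
from h import *
s=bot.read_state(); print(s['position'],s['force'].round(2))
c=cap('wrist','w7.png'); d=cap('scene','scene3.png')
print([(np.round(d['at'],4).tolist(),round(d['confidence'],2)) for d in finder.recognise('wrist','cover')[:3]])
p=s['position']; x=s['tcp_rot'].T@(np.array([.4932,.1840,.076])-p)
A=toolrect(c,s,x[0],x[1],p[2]-.076,.0375,.0375,8000)
sc=cv2.resize(d['frame'][150:230,290:370,::-1],(200,200),interpolation=cv2.INTER_CUBIC)
sc=cv2.copyMakeBorder(sc,0,400,0,0,cv2.BORDER_CONSTANT)
cv2.imwrite('pics/p7.png',np.hstack([A[...,::-1],sc]))
```

```text
[0.43577324 0.20138629 0.15751503] [0.12 0.79 0.13]
[([0.4935, 0.1816, 0.076], 0.89), ([0.501, 0.2035, 0.0684], 0.75)]
```

View pics/p7.png

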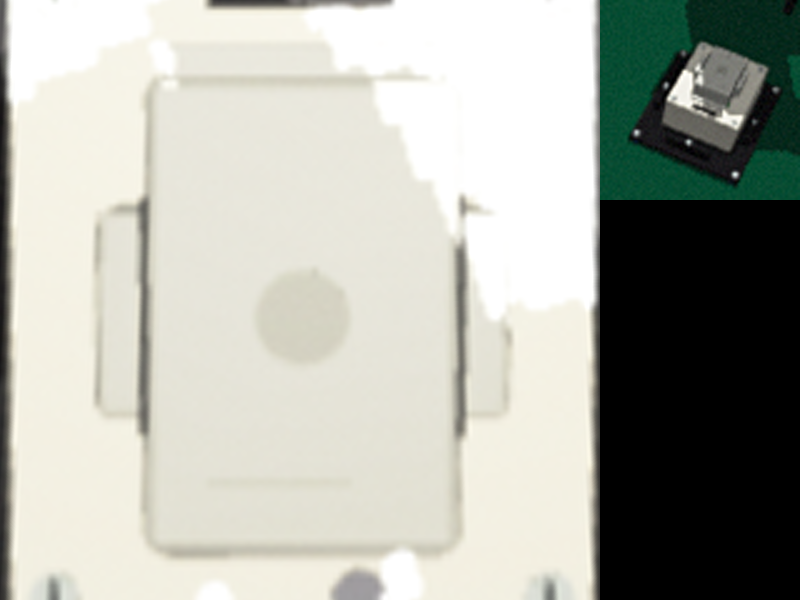

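The picture shows the cover seated square in the open unit. Both tabs are out, spanning columns 97 to 510, which is about 52 mm, and the gripper is clear.

```bash
python3 -c "
from rig import bot
print(bot.hand_in())"
```

```text
the job is handed in; nothing more can be done
None
```

The cover is off the closed unit and fitted in the open unit's bay. It sits flat on the rim with both tabs sprung out, the gripper is clear, and the job is handed in; the hand-in returned no verdict.

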